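Fill the bottle row and jack up the deck

TASK

First stand the loose black-capped bottle upright in the empty ringed place of the bottle deck, so that the row of three is complete. Then set the red lever jack (it has a black grip post) flat on the desk with its round saddle squarely under the yellow lift pad of the deck, press the jack's orange paddle fully down so that the jack raises the deck, and finish while holding the paddle down there. Do not knock over the bottles or disturb the blue-capped bottle and the timer.

Things in the scene. Friction and masses are not known exactly. Their poses are not given: they have to be found in the camera images.
- sample_bottle_mid (a point): Half-way up the loose bottle, which has to complete the row: brown-filled round bottle with black cap, body 46 mm in diameter up to 76 mm, 85 mm tall with the cap (28 mm), 0.09 kg; this point is 42.5 mm above its underside. z axis = bottle axis. It stands on the desk either at the far left or at the far right. Same kind as the two row bottles.
- row_bottle_a_mid (a point): Half-way up the bottle that already stands in the middle place of the row on the deck (same kind as the loose one, 46 mm in diameter, 85 mm tall, loose).
- row_bottle_b_mid (a point): Half-way up the bottle that already stands in the end place of the row farther from the robot (same kind, loose).
- station: Bottle deck on a fixed grey foot. Origin: on the desk under its centre; -x points to the lift-lug side; the bottle row runs along y. The level deck (130 x 215 mm, top 82 mm high) slides up two columns (x +46, y +/-92, tops 114 mm high). Ringed places at x -15, y +60 (empty), 0, -60 mm. The lug, 40 mm wide, underside 70 mm high, reaches to x -117; the desk under it is free beyond x -65 mm.
- empty_place (a point): Centre of the empty ringed place, on the deck's top surface (82 mm above the desk at rest).
- lift_pad (a point): Centre of the underside of the yellow lift pad, a round stub 28 mm in diameter under the lug, at x = -100 mm, y = 0 of the station, 50 mm above the desk at rest; a yellow disc on top of the lug marks the same point. The jack can reach the deck nowhere else. Bring the saddle in from the side, below the pad (8 mm of height to spare).
- deck (a joint): Height of the deck above its rest (m): 0 at rest; about 0.020 when the jack's handle is fully down with the saddle under the pad.
- jack: Loose lever jack, about 0.8 kg: red base plate 260 x 100 x 10 mm. Origin: centre of the base's underside; its x axis points to the saddle end, z up. Saddle at x = +110, y = 0 mm; grip post at x = -15, y = +32 mm; lever along y = -28 mm, hinged at x = +50 mm, 36 mm high, running back and up to the paddle.
- jack_grip (a point): Point to grip on the black grip post of the jack: the post measures 20 mm along the jack's x and 24 mm along its y, its top is 80 mm above the jack's underside, this point is 50 mm above it. Take it across the 20 mm (along the jack's x), so that the gripper stays clear of the lever.
- saddle (a point): Centre of the top of the jack's round steel saddle (28 mm in diameter), 42 mm above the jack's underside when lowered; it rises by 28 mm.
- paddle (a point): Centre of the top face of the orange paddle (50 x 38 mm) at the lever's free end; with the handle up about 100 mm above the desk, at x = -102, y = -28 mm of the jack; it swings down about 63 mm, keeping within 15 mm in the jack's x.
- jack_handle (a joint): Handle angle (rad): 0 up (as it starts; a spring returns it), 0.42 fully down at its stop. The saddle rises 66.7 mm per rad. Takes about 5 to 10 N at the paddle with the deck loaded.
- buffer_bottle: Bystander: larger blue-capped bottle, 56 mm in diameter, 103 mm tall, origin under its centre.
- bench_timer: Bystander: white countdown timer 37 x 64 x 60 mm at the back, origin under its centre.
There are look-alikes about, which are no part of the job. Leave any purple look-alike of the part that bears row_bottle_b_mid alone.

How it is judged:
On the way, in this order (a step that is already met when the one before it is completed fails the run):
1. the loose bottle stands upright in the empty place of the row, the deck at rest (horizontal distance between sample_bottle_mid and empty_place below 0.012 m and z of sample_bottle_mid in the frame of empty_place below 0.047 m and angle between sample_bottle_mid's own z axis and vertical below 0.1 rad and value of joint deck below 0.005 m), for 0.2 s.
2. the jack stands flat on the desk with its saddle under the lift pad, handle still up, deck at rest (horizontal distance between saddle and lift_pad below 0.012 m and height (world z) of jack below 0.004 m and angle between jack's own z axis and vertical below 0.05 rad and value of joint jack_handle below 0.1 rad and value of joint deck below 0.003 m), for 0.2 s.
At the end, for the whole second after the job is handed in: Robot presses the jack (over 1 N), handle at 0.37 rad or more; the jack alone carries the deck (over 3 N), raised 14 mm or more, robot off the deck; saddle within 12 mm of the pad, jack flat; loose bottle within 14 mm of its place, the other two within 15 mm, all upright (value of joint jack_handle above 0.37 rad and value of joint deck above 0.014 m and horizontal distance between saddle and lift_pad below 0.012 m and angle between jack's own z axis and vertical below 0.06 rad and contact force between jack and station above 3 N and contact force between any of the fingers, the arm and jack above 1 N and contact force between each of the fingers, the arm and station below 0.5 N and horizontal distance between sample_bottle_mid and empty_place below 0.014 m and z of sample_bottle_mid in the frame of empty_place below 0.047 m and angle between each of sample_bottle_mid, row_bottle_a_mid, row_bottle_b_mid's own z axis and vertical below 0.1 rad and x of row_bottle_a_mid in the frame of station between -0.03 and 0 m and x of row_bottle_b_mid in the frame of station between -0.03 and 0 m and y of row_bottle_a_mid in the frame of station between -0.015 and 0.015 m and y of row_bottle_b_mid in the frame of station between -0.075 and -0.045 m); the arm keeps its last pose, push and grip.
It fails at once if the blue-capped bottle is moved more than 30 mm (distance of buffer_bottle from where it was at the start of the episode above 0.03 m).
It fails at once if the timer is moved more than 30 mm (distance of bench_timer from where it was at the start of the episode above 0.03 m).
It fails at once if a bottle is knocked over (angle between any of row_bottle_a_mid, row_bottle_b_mid, buffer_bottle's own z axis and vertical above 0.7 rad or angle between sample_bottle_mid's own z axis and vertical above 1.2 rad).
It also fails if it takes over 69 s, if anything falls off the work surface, if the arm or the gripper's body presses on something with over 40 N, if the wrist force passes 120 N, or if a joint passes its speed limit or range.

ROBOT

A 6-joint arm with a two-finger parallel gripper is mounted at the origin on a cart in front of the work surface, level with it; the furniture and walls round the work are solid. World frame = base frame: x ahead of the robot, y to its left, z up, the work surface at z = 0. Lengths are in m, angles in rad, forces in N, time in s.
With the tool pointing down it reaches from about 0.25 to 0.775 m from the base axis. Payload 4 kg.
Tool frame: the origin (TCP) lies where the fingers leave the gripper's body, on its centre line; the fingertips stand 97 mm ahead of it and the grasp point (between the pads) lies 78 mm ahead of it; z points along the fingers, x is the direction in which the jaws open and shut, and the axes are right-handed (so a half turn about z gives the same grasp; the last joint's range is limited). The gripper opens to 94 mm and grips with 3 to 60 N. Pads are 16 mm wide; open, the fingers measure 119 mm over their backs; the gripper's body (75 mm by 177 mm) begins 78 mm behind the grasp point.
Start: joints at [-1.208, 0.087, 1.371, -0, 1.684, -0.103], TCP at [0.247, -0.491, 0.303] pointing down, gripper open.
Joint ranges: [-3.1, 3.1], [-0.76, 2.03], [0.27, 2.55], [-1.08, 4.22], [0.17, 2.65], [-2.57, 2.57]. Speed limits (rad/s): [2.79, 2.79, 3.14, 3.14, 3.14, 3.14].

INTERFACE

Orientations are given as [roll, pitch, yaw] about the fixed x, y, z axes, in that order (R = Rz(yaw) Ry(pitch) Rx(roll)).
In Python, from bench import * gives the robot as it stands.
- The arm moves only by the tool jog_arm, never from a script. Its argument "moves" is a list of rows, each a list of 7 numbers: the turn, a rotation vector about the world's x, y, z in rad, then the shift along the world's x, y, z in mm, then the finger opening in mm, from 0 to 94. In form: [[rx, ry, rz, tx, ty, tz, fingers], ...]. A call has 1 to 12 rows; each row shifts and turns the commanded pose from where the row before left it; what a row does not reach is not made up. A row lasts 1/8 s, in which the tool goes at most 62.5 mm and 10.7 degrees, less where a joint would pass 70% of its speed; a pose out of reach is approached as far as the arm can. A call is refused whole if a number of a shift passes 62.5 or a number of a turn 0.188, either way. A call with a gripper value outside its range is refused whole. The fingers move at their own pace and stop on an object; the grip force is fixed at half the most. Time passes only in rows, so rows that do not move let the fingers close. It gives the time, the measured TCP pose, the force and the opening at its end, in the units of the state.
- get_obs(): the state, without advancing time (a new reading comes with each control period).
- snapshot(name): name is "scene" or "side" or "wrist"; returns the picture (420x560x3 uint8, red, green, blue); there is no depth.
- get_calibration(name): a dict with "camera_matrix" (3x3 intrinsics, pixels), "R" (3x3) and "t" (3): a world point X has camera coordinates R X + t. Camera axes: x right, y down, z forward; pixel columns grow to the right and rows downward; lengths in m; the calibration is good to about 2 mm. The wrist camera is an equidistant fisheye: a pixel r from the principal point sees the ray r / f radians off the axis. A picture is of the moment at which its call begins: read the wrist's pose just before it. get_calibration takes no time and is no camera call; for the wrist camera it gives the pose at the moment of the call.
- close_job(): hands the job in, once; it reports no verdict.
Trained networks look in the newest picture that a camera, given by its name, has taken for a name from the list of things; names that differ only in an ending like _2 or _b are one class to them, and where a whole thing is asked for, a point or a joint stands for the part that bears it (a point fixed in the world has none). Each returns a list of dicts, best first, with "conf" (0 to 1); they miss things now and then, are a little off and sometimes report something else, mostly with a low value. They report only what shows in the picture. A call takes as long as a camera call. They do not tell look-alikes from the thing itself.
- look_for(label, camera): "bbox" ([left, top, right, bottom] in pixels, round what is visible of it).
The state is a dict: "time": time; "joint_positions": joint angles; "qvel": joint speeds; "joint_torque": joint torques, N m; "tool_pos": TCP position; "ee_rot": TCP orientation; "wrist_force": force on the tool from outside, world axes, zero at the start; "wrist_torque": the same for the moment, N m; "width": finger opening in m.
Only numpy, scipy, OpenCV 4.12 (cv2) and the standard library are available. Lean on these libraries where they do the work, as an engineer would, in place of code of your own. Each camera call takes 0.05 s, during which the arm holds its last target.

## Working session

There is one attempt and no reset: what is moved stays moved. The work goes in short steps, Python scripts to look and compute and a tool call to move; the robot and the scene stay as the last step left them, time stands still between calls to the robot, and variables do not carry over. Pictures are saved under pics/ and viewed, and the job is handed in when it is done.

Besides the shell and the picture viewer there is one more tool, called by a JSON object that holds its "fn" and its "kwargs", one argument or row to a line. jog_arm: Moves the arm, as the interface text tells. Its arguments: {"type":"object","properties":{"moves":{"type":"array","items":{"type":"array","items":{"type":"number"}}}},"required":["moves"]}

```bash
ls; mkdir -p pics; python3 - <<'E'
from bench import *
import cv2
for n in ["scene","side","wrist"]:
    im=snapshot(n); cv2.imwrite(f"pics/{n}0.png",im[:,:,::-1]); c=get_calibration(n); print(n,c)
o=get_obs(); print(o)
E
```

```text
pics
scene {'camera_matrix': array([[423.95012115,   0.        , 274.24132856],
       [  0.        , 423.95012115, 209.09130747],
       [  0.        ,   0.        ,   1.        ]]), 'R': array([[-0.66344057, -0.74784463, -0.02397965],
       [-0.43171872,  0.40877598, -0.80406539],
       [ 0.61111829, -0.52309713, -0.59405709]]), 't': array([0.38461019, 0.35213162, 1.03672159])}
side {'camera_matrix': array([[499.89994867,   0.        , 286.94940453],
       [  0.        , 499.89994867, 206.95586003],
       [  0.        ,   0.        ,   1.        ]]), 'R': array([[ 0.89133137, -0.45296995, -0.01861735],
       [-0.20521445, -0.36651179, -0.90749994],
       [ 0.40424672,  0.81270372, -0.41963944]]), 't': array([-0.56844305,  0.2204553 ,  1.42653664])}
wrist {'camera_matrix': array([[325.1922621 ,   0.        , 277.68900435],
       [  0.        , 325.1922621 , 208.810768  ],
       [  0.        ,   0.        ,   1.        ]]), 'R': array([[ 0.44980391, -0.89312625, -0.00139452],
       [-0.8563106 , -0.43170513,  0.28348339],
       [-0.25378848, -0.12631779, -0.95897613]]), 't': array([-0.54965848, -0.02989515,  0.39276847])}
{'time': 0.15, 'joint_positions': array([-1.20812198e+00,  8.77739271e-02,  1.37188799e+00, -6.62166247e-06,
        1.68360160e+00, -1.03108586e-01]), 'qvel': array([-5.00392271e-05, -1.44045065e-03, -3.38424436e-03, -7.88709558e-04,
        1.22239310e-03,  4.35708944e-04]), 'joint_torque': array([ 7.54924949e-04, -3.40643191e+01, -3.02794540e+01,  7.18206726e-02,
        3.05214606e-02, -1.22827610e-04]), 'tool_pos': array([ 0.24691572, -0.49117166,  0.30178879]), 'ee_rot': array([-3.14142722e+00,  1.66267114e-03, -1.10501399e+00]), 'wrist_force': array([ 0.08879487, -0.62049011,  0.34253497]), 'wrist_torque': array([-0.0032107 , -0.02460545,  0.00335772]), 'width': 0.09373425932711672}
```

View pics/scene0.png

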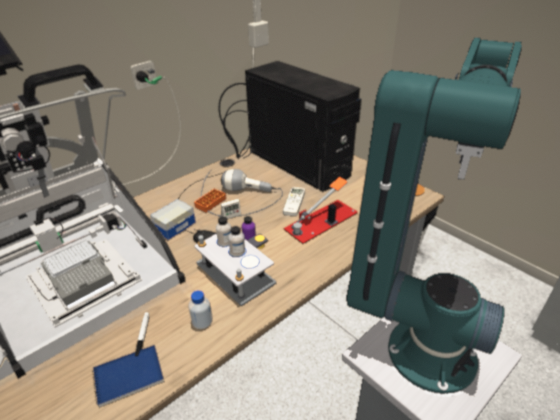

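View pics/side0.png

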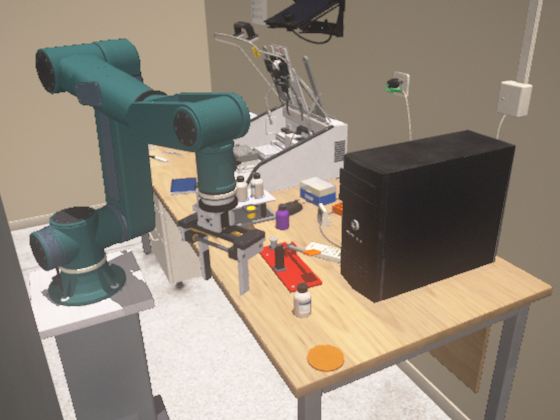

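View pics/wrist0.png

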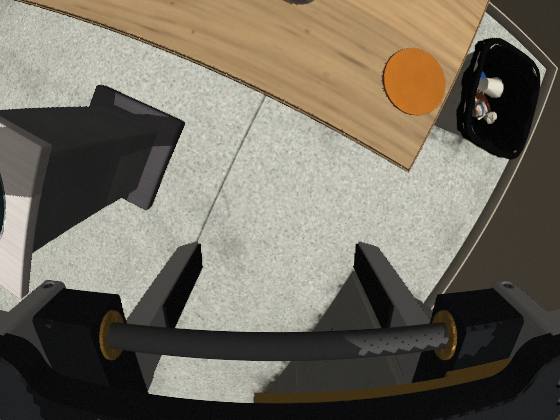

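```bash
python3 - <<'E'
import cv2
a=cv2.imread("pics/scene0.png")[170:310,180:380]; cv2.imwrite("pics/s1.png",cv2.resize(a,None,fx=4,fy=4,interpolation=cv2.INTER_CUBIC))
a=cv2.imread("pics/side0.png")[165:325,200:360]; cv2.imwrite("pics/d1.png",cv2.resize(a,None,fx=3.75,fy=3.75,interpolation=cv2.INTER_CUBIC))
E
```

```text
(no output)
```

View pics/s1.png

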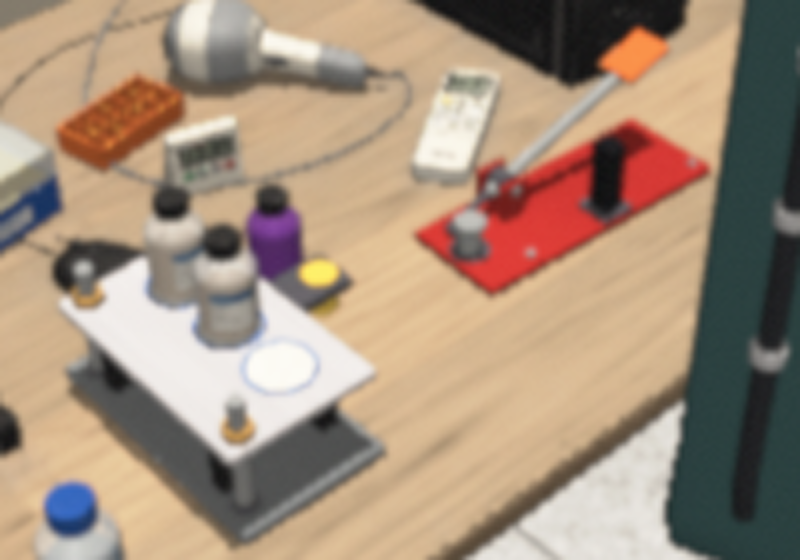

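View pics/d1.png

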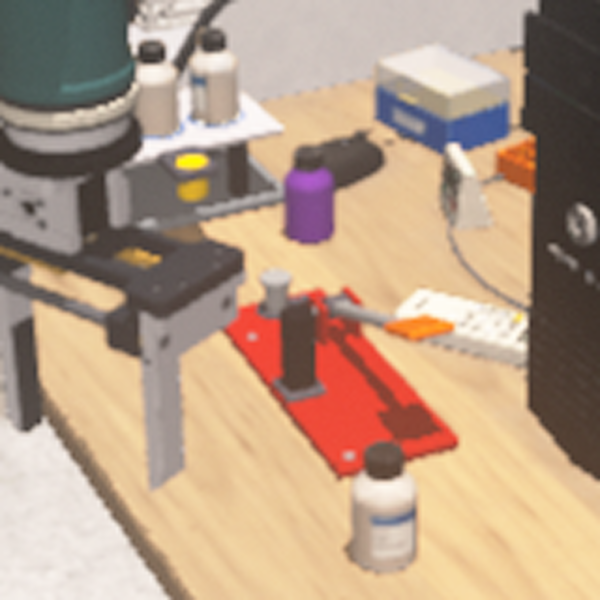

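```bash
cat > h.py <<'E'
from bench import *
import numpy as np, cv2
from scipy.optimize import least_squares
from scipy.spatial.transform import Rotation as Ro
C={n:get_calibration(n) for n in ("scene","side")}
def proj(n,X,c=None):
    c=c or C[n]; p=(c["R"]@np.atleast_2d(X).T).T+c["t"]; K=c["camera_matrix"]
    if n=="wrist":
        th=np.arctan2(np.hypot(p[:,0],p[:,1]),p[:,2]); ph=np.arctan2(p[:,1],p[:,0]); r=K[0,0]*th
        return np.c_[K[0,2]+r*np.cos(ph),K[1,2]+r*np.sin(ph)]
    q=p@K.T; return q[:,:2]/q[:,2:]
def back(n,uv,z,c=None):
    c=c or C[n]; K=c["camera_matrix"]; d=np.array([(uv[0]-K[0,2])/K[0,0],(uv[1]-K[1,2])/K[1,1],1.])
    if n=="wrist":
        r=np.hypot(d[0],d[1]); d=np.array([d[0]/r*np.sin(r),d[1]/r*np.sin(r),np.cos(r)])
    o=-c["R"].T@c["t"]; w=c["R"].T@d; return o+w*(z-o[2])/w[2]
def T(p,P):
    P=np.atleast_2d(P); c,s=np.cos(p[2]),np.sin(p[2])
    return np.c_[p[0]+c*P[:,0]-s*P[:,1],p[1]+s*P[:,0]+c*P[:,1],P[:,2]]
def fit(x0,obs):  # obs: list of (cam,uv,localP,calib or None)
    f=lambda p:np.concatenate([(proj(n,T(p,P),c)[0]-uv) for n,uv,P,c in obs])
    r=least_squares(f,x0,loss="soft_l1"); return r.x,f(r.x).reshape(-1,2)
E
cat > m1.py <<'E'
from h import *
sc=lambda u,v:np.array([180+u/4,170+v/4])-.375
sd=lambda u,v:np.array([200+u/3.75,165+v/3.75])-.37
print("bottle top",back("side",sd(384,447),.085),"base",back("side",sd(384,562),0))
print("purple top",back("side",sd(311,152),.085),back("scene",sc(272,197),.085))
print("ring",back("scene",sc(281,367),.082),"blue",back("scene",np.array([198,296]),.103), "timer",back("scene",sc(203,185),0.0))
print("orange",back("side",[326,357],0))
J=[("scene",sc(*a),P,None) for a,P in [((417,237),(.13,.05,.01)),((492,293),(.13,-.05,.01)),((709,170),(-.13,-.05,.01)),((632,122),(-.13,.05,.01)),((470,218),(.11,0,.042)),((608,145),(-.015,.032,.08)),((635,53),(-.102,-.028,.1))]]
for s in (1,-1):
  o=[(n,u,(P[0],s*P[1] if abs(P[1])==.05 else P[1],P[2]),c) for n,u,P,c in J]
  for y in (0,1.5,3,-1.5):
    p,r=fit([.4,-.3,y],o); print(s,p,np.abs(r).max())
print(np.round(r,1))
S=[("scene",sc(*a),P,None) for a,P in [((281,367),(-.015,.06,.082)),((84,267),(.046,-.092,.114)),((236,400),(.046,.092,.114)),((375,372),(-.065,.1075,.082)),((238,460),(.065,.1075,.082)),((60,300),(.065,-.1075,.082))]]
for y in (0,1.5,3,-1.5):
    p,r=fit([.5,.1,y],S); print(p,np.abs(r).max()); 
    if np.abs(r).max()<4: print(r.round(1),proj("scene",T(p,[-.1,0,.08])),T(p,[-.1,0,.05]))
E
python3 m1.py
```

```text
bottle top [ 0.47715062 -0.40316004  0.085     ] base [ 0.47081454 -0.41376526  0.        ]
purple top [0.64615299 0.04576991 0.085     ] [0.63956313 0.05727657 0.085     ]
ring [0.48541122 0.17281852 0.082     ] blue [0.4586488 0.3607196 0.103    ] timer [7.84659720e-01 2.60874598e-02 1.11022302e-16]
orange [ 0.44377913 -0.57766641  0.        ]
1 [ 0.54417881 -0.18447787  1.48887325] 20.708455466347345
1 [ 0.54417881 -0.18447788  1.48887418] 20.708442671825026
1 [ 0.54417881 -0.18447785  1.48887214] 20.708470708350262
1 [ 0.54417881 -0.18447784  1.48887206] 20.708471829426742
-1 [ 0.54081862 -0.1815385   1.51878317] 1.242567372650825
-1 [ 0.54081862 -0.1815385   1.51878317] 1.2425672636284446
-1 [ 0.54081862 -0.1815385   1.51878316] 1.2425672340544054
-1 [ 0.54081862 -0.1815385   1.51878318] 1.242567413841499
[[-1.1 -0.8]
 [-0.   0.2]
 [ 1.1 -0.5]
 [-0.1 -1. ]
 [-0.   1.2]
 [ 0.5 -0.2]
 [-0.3  0.9]]
[0.54484161 0.18660167 1.55345597] 1.7957165654119365
[[ 0.2  0.1]
 [ 0.4 -0. ]
 [ 0.1 -0. ]
 [ 1.2 -0.7]
 [-1.8  0.1]
 [-0.6  0.3]] [[260.15042937 238.58109591]] [[0.54310766 0.08661671 0.05      ]]
[0.54484161 0.18660167 1.55345597] 1.7957166054360698
[[ 0.2  0.1]
 [ 0.4 -0. ]
 [ 0.1 -0. ]
 [ 1.2 -0.7]
 [-1.8  0.1]
 [-0.6  0.3]] [[260.15042939 238.58109593]] [[0.54310766 0.08661671 0.05      ]]
[0.54484161 0.18660167 1.55345596] 1.795716865412487
[[ 0.2  0.1]
 [ 0.4 -0. ]
 [ 0.1 -0. ]
 [ 1.2 -0.7]
 [-1.8  0.1]
 [-0.6  0.3]] [[260.15042958 238.58109604]] [[0.54310766 0.08661671 0.05      ]]
[0.54484161 0.18660167 1.55345597] 1.795716757927977
[[ 0.2  0.1]
 [ 0.4 -0. ]
 [ 0.1 -0. ]
 [ 1.2 -0.7]
 [-1.8  0.1]
 [-0.6  0.3]] [[260.15042949 238.58109599]] [[0.54310766 0.08661671 0.05      ]]
```

{"fn": "jog_arm", "kwargs": {
  "moves": [
    [0,0,-0.093,46,18,0,94],
    [0,0,-0.093,46,18,0,94],
    [0,0,-0.093,46,18,0,94],
    [0,0,-0.093,46,18,0,94],
    [0,0,-0.094,46,18,0,94],
    [0,0,0,0,0,0,94]
  ]
}}

```text
time: 0.9
tool_pos: [0.4796, -0.3995, 0.3014]
ee_rot: [3.141, 0.002, -1.566]
wrist_force: [-0.1, -0.1, -0.0]
width: 0.0942
```

```bash
python3 - <<'E'
from h import *
o=get_obs(); c=get_calibration("wrist"); im=snapshot("wrist"); np.savez("w1.npz",**c)
cv2.imwrite("pics/w1.png",im[:,:,::-1]); print(o["tool_pos"],o["ee_rot"],o["joint_positions"])
print(look_for("sample_bottle_mid","wrist"))
print(proj("wrist",[[.478,-.4,.085],[.478,-.4,0]],c))
im=snapshot("scene");cv2.imwrite("pics/scene1.png",im[:,:,::-1])
E
```

```text
[ 0.47957405 -0.39951879  0.30139954] [ 3.14086255e+00  1.72597408e-03 -1.56613154e+00] [-7.85669519e-01  2.54902905e-01  1.18038673e+00  7.02205356e-04
  1.70804315e+00  7.80556856e-01]
[{'bbox': [261.4, 167.9, 306.8, 219.4], 'conf': 0.85}]
[[278.26216474 205.00041198]
 [278.21612718 185.80530671]]
```

View pics/w1.png

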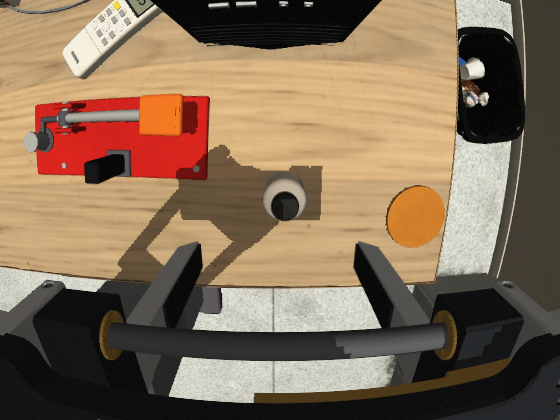

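```bash
python3 - <<'E'
from h import *
c=dict(np.load("w1.npz"))
a=cv2.imread("pics/w1.png")[60:260,20:320]; cv2.imwrite("pics/w1c.png",cv2.resize(a,None,fx=2.6,fy=2.6,interpolation=cv2.INTER_CUBIC))
print(back("wrist",(286,206),.085,c),back("wrist",(284.5,199),.06,c))
# jack in wrist
J=[((38,105),(.13,.05,.01)),((211,96),(-.13,.05,.01)),((208,180),(-.13,-.05,.01)),((37,175),(.13,-.05,.01))]
o=[("wrist",np.array(u),(P[0],-P[1],P[2]),c) for u,P in J]
p,r=fit([.54,-.18,1.5],o);print(p,r.round(1))
print(proj("wrist",T(p,[[-.015,.032,.08],[.11,0,.042],[-.102,-.028,.1]]),c))
E
```

```text
[ 0.47704937 -0.40740694  0.085     ] [ 0.47737222 -0.40644591  0.06      ]
[ 0.54357808 -0.18965952  1.51634505] [[-2.6 -0.2]
 [-0.2 -0.2]
 [ 0.3  0.6]
 [ 1.4 -0.2]]
[[ 92.86733052 173.42074886]
 [ 31.49217976 142.29836597]
 [159.87225893 115.04778907]]
```

View pics/w1c.png

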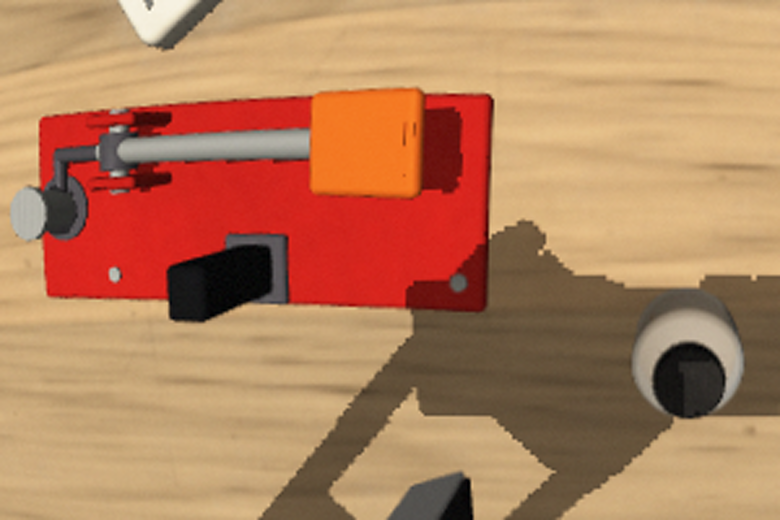

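{"fn": "jog_arm", "kwargs": {
  "moves": [
    [0,0,0,-2.5,-6.5,-45,94],
    [0,0,0,0,0,-45,94],
    [0,0,0,0,0,-45,94],
    [0,0,0,0,0,-40,94],
    [0,0,0,0,0,0,94],
    [0,0,0,0,0,0,0],
    [0,0,0,0,0,0,0],
    [0,0,0,0,0,0,0],
    [0,0,0,0,0,0,0],
    [0,0,0,0,0,0,0]
  ]
}}

```text
time: 2.3
tool_pos: [0.4747, -0.4077, 0.128]
ee_rot: [-3.141, 0.0, -1.571]
wrist_force: [0.2, 1.4, 1.6]
width: 0.0474
```

{"fn": "jog_arm", "kwargs": {
  "moves": [
    [0,0,0,0,0,45,0],
    [0,0,0,0,0,45,0],
    [0,0,0,0,30,40,0],
    [0,0,0,0,50,0,0],
    [0,0,0,0,55,0,0],
    [0,0,0,0,55,0,0],
    [0,0,0,0,55,0,0],
    [0,0,0,0,55,0,0],
    [0,0,0,0,55,0,0],
    [0,0,0,0,55,0,0],
    [0,0,0,0,50,0,0],
    [0,0,0,0,0,0,0]
  ]
}}

```text
time: 3.8
tool_pos: [0.4739, 0.0551, 0.2574]
ee_rot: [3.141, 0.001, -1.565]
wrist_force: [0.4, -0.6, -0.9]
width: 0.0459
```

```bash
python3 - <<'E'
from h import *
o=get_obs(); c=get_calibration("wrist"); im=snapshot("wrist"); np.savez("w2.npz",**c)
cv2.imwrite("pics/w2.png",im[:,:,::-1]); print(o["tool_pos"],o["ee_rot"])
im=snapshot("scene");cv2.imwrite("pics/scene2.png",im[:,:,::-1])
im=snapshot("side");cv2.imwrite("pics/side2.png",im[:,:,::-1])
E
```

```text
[0.47393482 0.05506258 0.25740555] [ 3.14092861e+00  6.87672144e-04 -1.56511345e+00]
```

View pics/w2.png

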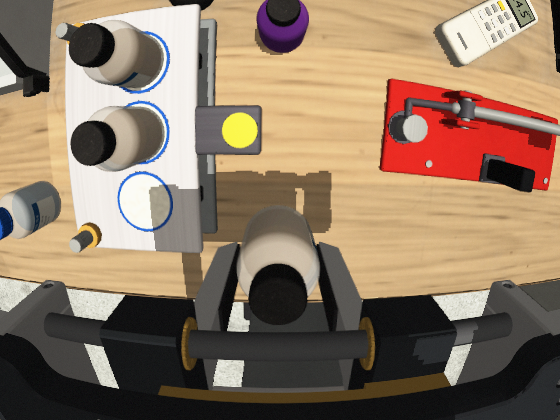

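View pics/scene2.png

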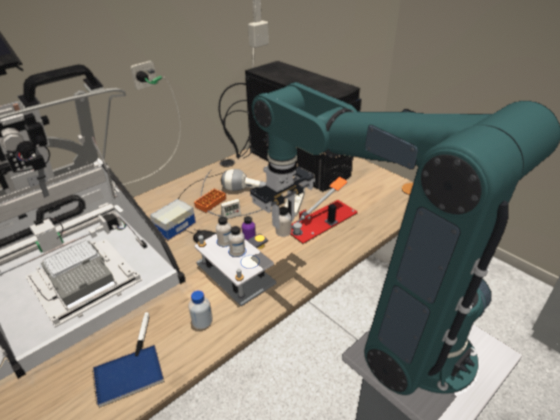

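```bash
python3 - <<'E'
from h import *
c=dict(np.load("w2.npz"))
tp=np.array([.47393,.05506,.25741])
B=lambda u,z:back("wrist",np.array(u,float),z,c)
print("cap",B((278,294),.2144)-tp, "cam",-c["R"].T@c["t"]-tp)
print("body wid", B((237,262),.19)-tp,B((320,262),.19)-tp)
print("ring",B((145,202),.082),"disc",B((239,130),.082),"saddle",B((412,128),.042))
obs=[("wrist",np.array(u,float),P,c) for u,P in [((145,202),(-.015,.06,.082)),((239.5,130),(-.1,0,.08)),((172,5),(-.065,-.1075,.082)),((199,251),(-.065,.1075,.082)),((76,247),(.065,.1075,.082))]]
obs=obs[:2]+obs[3:]
print(fit([.54,.187,1.55],obs))
p=[.5448,.1866,1.5535];print(proj("wrist",T(p,[[-.015,.06,.082],[-.1,0,.08]]),c))
a=cv2.imread("pics/w2.png")[80:260,60:280]; cv2.imwrite("pics/w2c.png",cv2.resize(a,None,fx=3.3,fy=3.3,interpolation=cv2.INTER_CUBIC))
E
```

```text
cap [ 0.00624433 -0.00025828 -0.04301   ] cam [0.08320719 0.00037428 0.08251875]
body wid [ 0.01019291  0.02078067 -0.06741   ] [ 0.01045531 -0.02180668 -0.06741   ]
ring [0.48615585 0.17053779 0.082     ] disc [0.54543824 0.08592326 0.082     ] saddle [ 0.55063931 -0.07358991  0.042     ]
(array([0.54712311, 0.18620796, 1.55159247]), array([[-1.94633601, -0.76484198],
       [-0.58151056,  0.18083768],
       [ 1.28988513,  3.1097979 ],
       [ 1.88783134, -1.00388929]]))
[[143.03506357 203.77079348]
 [238.45908092 132.83533699]]
```

View pics/w2c.png

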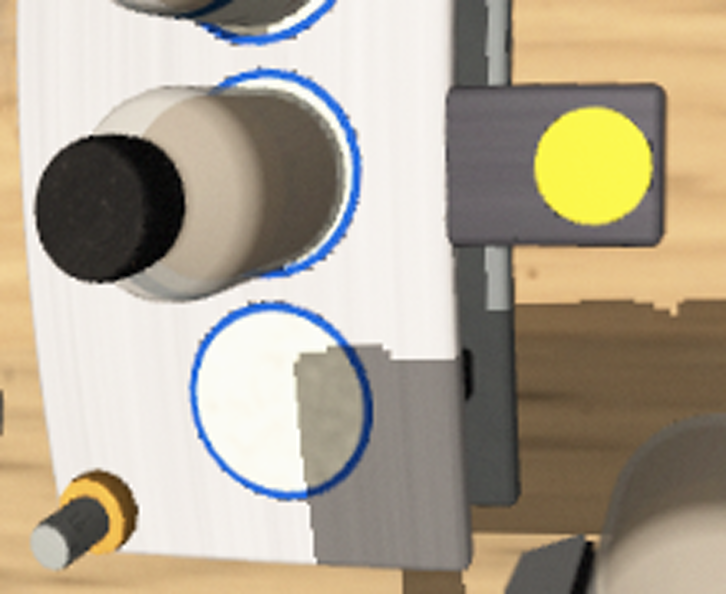

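{"fn": "jog_arm", "kwargs": {
  "moves": [
    [0,0,0,3,40,0,0],
    [0,0,0,3,40,0,0],
    [0,0,0,2,36,0,0],
    [0,0,0,0,0,-10,0],
    [0,0,0,0,0,-15,0],
    [0,0,0,0,0,-10,0],
    [0,0,0,0,0,-4,0],
    [0,0,0,0,0,0,0]
  ]
}}

```text
time: 4.95
tool_pos: [0.4825, 0.1675, 0.2183]
ee_rot: [3.141, -0.0, -1.572]
wrist_force: [0.6, 0.6, -0.9]
width: 0.0458
```

```bash
python3 - <<'E'
from h import *
o=get_obs(); c=get_calibration("wrist"); im=snapshot("wrist"); np.savez("w3.npz",**c)
cv2.imwrite("pics/w3.png",im[:,:,::-1]); print(o["tool_pos"],o["ee_rot"],o["wrist_force"])
im=snapshot("scene")[190:310,180:320];cv2.imwrite("pics/scene3.png",cv2.resize(im[:,:,::-1],None,fx=5,fy=5,interpolation=cv2.INTER_CUBIC))
E
```

```text
[0.48245887 0.16751604 0.21833512] [ 3.14098015e+00 -3.18151683e-04 -1.57193362e+00] [ 0.56806613  0.64299978 -0.9485376 ]
```

View pics/w3.png

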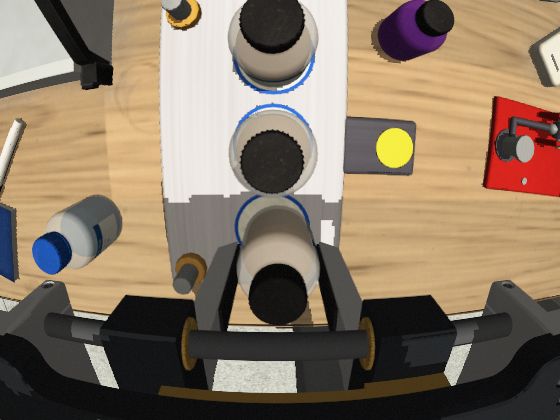

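View pics/scene3.png

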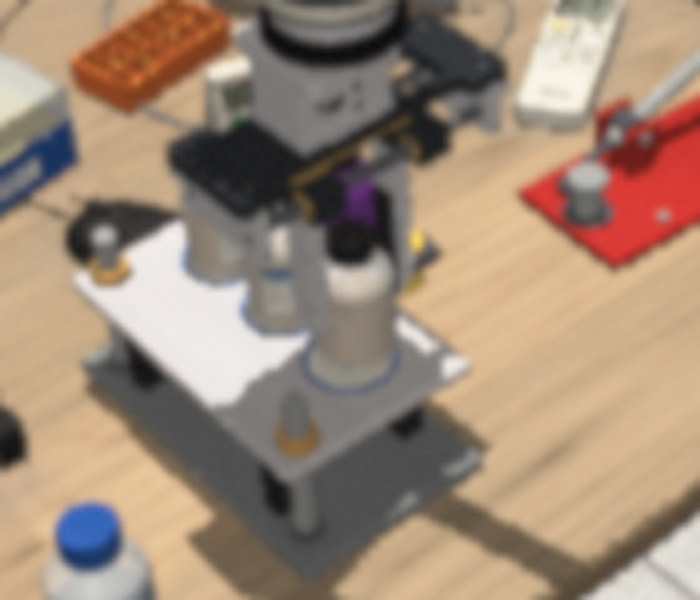

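{"fn": "jog_arm", "kwargs": {
  "moves": [
    [0,0,0,0,3,-3,0],
    [0,0,0,0,0,-3,0],
    [0,0,0,0,0,-2,0],
    [0,0,0,0,0,0,0]
  ]
}}

```text
time: 5.55
tool_pos: [0.4825, 0.1712, 0.2108]
ee_rot: [3.142, 0.0, -1.571]
wrist_force: [-0.3, 1.1, 0.2]
width: 0.0453
```

{"fn": "jog_arm", "kwargs": {
  "moves": [
    [0,0,0,0,0,-1,0],
    [0,0,0,0,0,0,0],
    [0,0,0,0,0,0,50],
    [0,0,0,0,0,0,68],
    [0,0,0,0,0,0,68],
    [0,0,0,0,0,0,68]
  ]
}}

```text
time: 6.3
tool_pos: [0.4825, 0.1711, 0.2094]
ee_rot: [3.141, -0.0, -1.571]
wrist_force: [0.1, -0.9, -0.1]
width: 0.0679
```

{"fn": "jog_arm", "kwargs": {
  "moves": [
    [0,0,0,0,0,15,68],
    [0,0,0,0,0,30,68],
    [0,0,0,0,0,50,68],
    [0,0,0,0,-40,30,68],
    [0,0,0,0,-60,0,68],
    [0,0,0,0,-60,0,80],
    [0,0,0,0,-30,0,94],
    [0,0,0,0,0,0,94]
  ]
}}

```text
time: 7.3
tool_pos: [0.4825, -0.0206, 0.3358]
ee_rot: [-3.14, -0.0, -1.575]
wrist_force: [0.0, 0.0, -0.2]
width: 0.0928
```

```bash
python3 - <<'E'
from h import *
o=get_obs(); c=get_calibration("wrist"); im=snapshot("wrist"); np.savez("w4.npz",**c)
cv2.imwrite("pics/w4.png",im[:,:,::-1]); print(o["time"],o["tool_pos"],o["ee_rot"],o["wrist_force"])
im=snapshot("scene")[190:310,180:320];cv2.imwrite("pics/scene4.png",cv2.resize(im[:,:,::-1],None,fx=5,fy=5,interpolation=cv2.INTER_CUBIC))
E
```

```text
7.3 [ 0.48253569 -0.02061652  0.33582587] [-3.14010566e+00 -3.39336204e-04 -1.57493523e+00] [ 0.00231242  0.02436133 -0.17026324]
```

View pics/w4.png

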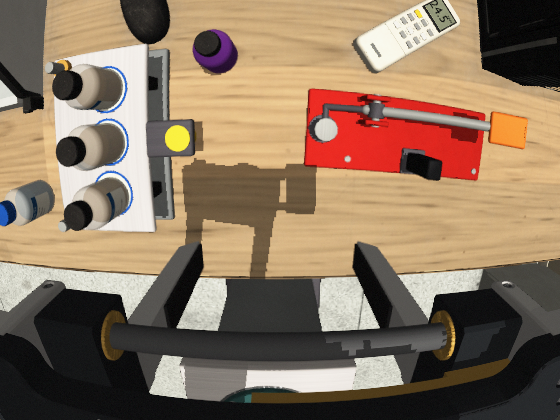

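View pics/scene4.png

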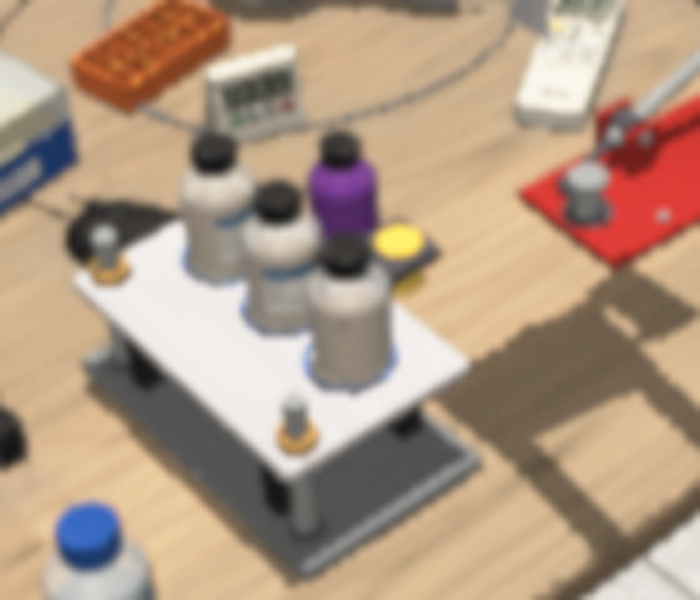

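```bash
python3 - <<'E'
from h import *
c=dict(np.load("w4.npz"))
for u in [(347,252),(278,195),(213,150)]: print(back("scene",np.array([180+u[0]/5,190+u[1]/5])-.4,.167))
a=cv2.imread("pics/w4.png")[80:240,140:540]; cv2.imwrite("pics/w4c.png",cv2.resize(a,None,fx=2,fy=2,interpolation=cv2.INTER_CUBIC))
B=lambda u,z:back("wrist",np.array(u,float),z,c)
print("disc",B((177,138),.081),"saddle",B((325.5,129),.042))
J=[((309,89),(.13,-.05,.01)),((487,112),(-.13,-.05,.01)),((480,180),(-.13,.05,.01)),((305,164),(.13,.05,.01)),((325.5,129),(.11,0,.042)),((508,130),(-.102,-.028,.1)),((428,168),(-.015,.032,.08))]
p,r=fit([.54,-.18,1.5],[("wrist",np.array(u,float),P,c) for u,P in J]);print(p,r.round(1)); print("saddle",T(p,[.11,0,.042]),"grip",T(p,[-.015,.032,.05]))
J=[((309,89),(.13,-.05,.01)),((487,112),(-.13,-.05,.01)),((480,180),(-.13,.05,.01)),((305,164),(.13,.05,.01))]
E
```

```text
[0.47831613 0.17521805 0.167     ]
[0.54255819 0.17275958 0.167     ]
[0.60075911 0.17509585 0.167     ]
disc [0.5453408  0.08597194 0.081     ] saddle [ 0.55081392 -0.07653609  0.042     ]
[ 0.54531248 -0.18718904  1.51834821] [[-0.2 -1.9]
 [-1.   0.3]
 [-2.3 -0.1]
 [-0.9  1.9]
 [ 0.7 -0.2]
 [ 0.6 -1. ]
 [ 6.9  1.2]]
saddle [[ 0.55107913 -0.0773403   0.042     ]] grip [[ 0.51257012 -0.20049085  0.05      ]]
```

View pics/w4c.png

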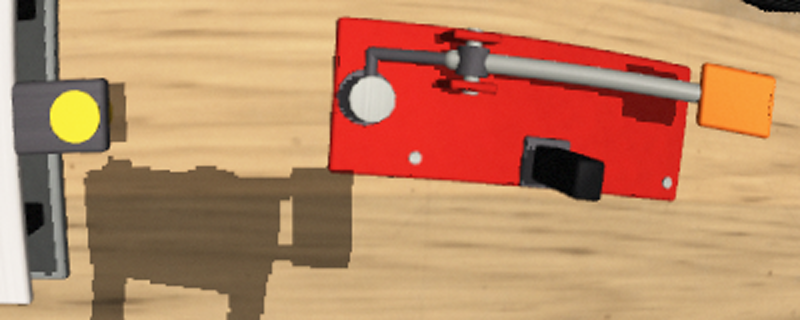

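```bash
python3 - <<'E'
from h import *
a=cv2.imread("pics/w4.png")[40:240,40:200]; cv2.imwrite("pics/w4d.png",cv2.resize(a,None,fx=3,fy=3,interpolation=cv2.INTER_CUBIC))
E
```

```text
(no output)
```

View pics/w4d.png

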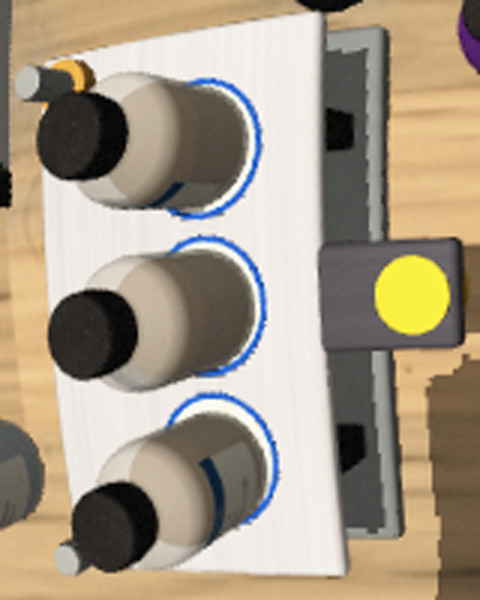

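{"fn": "jog_arm", "kwargs": {
  "moves": [
    [0,0,-0.025,10,-60,-10,94],
    [0,0,-0.024,10,-60,-10,94],
    [0,0,0,8.5,-59,-14,94],
    [0,0,0,0,0,-50,94],
    [0,0,0,0,0,-50,94],
    [0,0,0,0,0,-20,94],
    [0,0,0,0,0,0,94]
  ]
}}

```text
time: 8.28
tool_pos: [0.5106, -0.196, 0.1786]
ee_rot: [3.137, 0.002, -1.618]
wrist_force: [-1.0, -0.0, -0.0]
width: 0.0941
```

```bash
python3 - <<'E'
from h import *
o=get_obs(); c=get_calibration("wrist"); im=snapshot("wrist"); np.savez("w5.npz",**c)
cv2.imwrite("pics/w5.png",im[:,:,::-1]); print(o["time"],o["tool_pos"],o["ee_rot"],o["wrist_force"])
E
```

```text
8.275 [ 0.51064114 -0.19595872  0.17864274] [ 3.13733429e+00  2.28450914e-03 -1.61778834e+00] [-0.98313317 -0.00980549 -0.04677295]
```

View pics/w5.png

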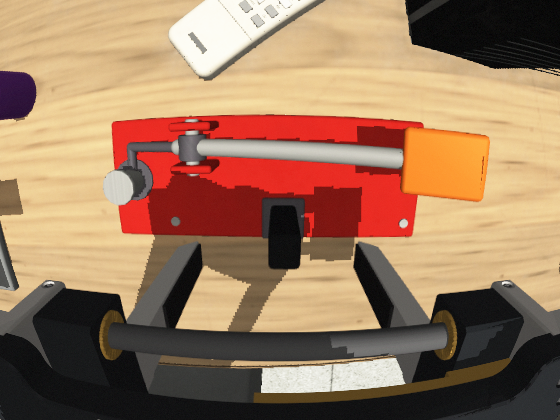

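```bash
python3 - <<'E'
from h import *
c=dict(np.load("w5.npz"))
print(back("wrist",np.array([285,252.]),.08,c), back("wrist",np.array([124,187.]),.042,c))
J=[((113,122),(.13,-.05,.01)),((421,123),(-.13,-.05,.01)),((413,237),(-.13,.05,.01)),((123,233),(.13,.05,.01)),((124,187),(.11,0,.042)),((284.5,252),(-.015,.032,.08))]
p,r=fit([.54,-.18,1.5],[("wrist",np.array(u,float),P,c) for u,P in J]);print(p,r.round(1)); print("saddle",T(p,[.11,0,.042]),"grip",T(p,[-.015,.032,.05]))
E
```

```text
[ 0.51221965 -0.20045406  0.08      ] [ 0.55065857 -0.0829699   0.042     ]
[ 0.54450723 -0.18773645  1.51332846] [[-2.1 -1.3]
 [ 4.7 -0.6]
 [ 0.5  0.3]
 [-1.3  0.6]
 [-5.7  0.2]
 [ 1.2  0.7]]
saddle [[ 0.55082522 -0.07791804  0.042     ]] grip [[ 0.51169851 -0.20087372  0.05      ]]
```

{"fn": "jog_arm", "kwargs": {
  "moves": [
    [0,0,0,1,-4.5,-25,94],
    [0,0,0,0,0,-25,94],
    [0,0,0,0,0,-6,94],
    [0,0,0,0,0,0,60],
    [0,0,0,0,0,0,0],
    [0,0,0,0,0,0,0],
    [0,0,0,0,0,0,0],
    [0,0,0,0,0,0,0],
    [0,0,0,0,0,0,0],
    [0,0,0,0,0,0,0]
  ]
}}

```text
time: 9.57
tool_pos: [0.512, -0.2024, 0.1246]
ee_rot: [3.141, -0.0, -1.62]
wrist_force: [-0.1, 1.4, 0.3]
width: 0.0275
```

```bash
python3 - <<'E'
from h import *
o=get_obs(); c=get_calibration("wrist"); im=snapshot("wrist"); np.savez("w6.npz",**c)
cv2.imwrite("pics/w6.png",im[:,:,::-1]); print(o["time"],o["tool_pos"],o["ee_rot"],o["wrist_force"])
E
```

```text
9.575 [ 0.51196041 -0.20243954  0.12462704] [ 3.14136984e+00 -3.64858031e-05 -1.62005537e+00] [-0.10971307  1.44224163  0.34625095]
```

View pics/w6.png

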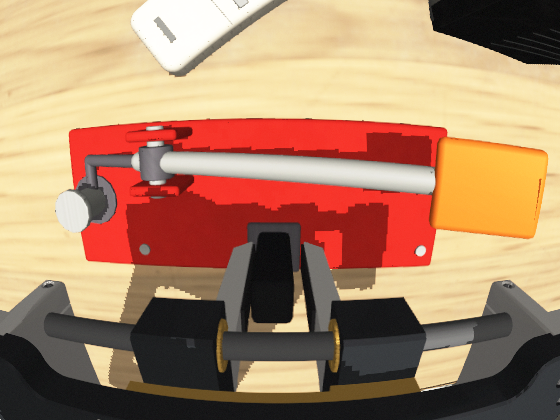

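{"fn": "jog_arm", "kwargs": {
  "moves": [
    [0,0,0,0,0,0,0],
    [0,0,0,0,0,0,0],
    [0,0,0,0,0,0,0],
    [0,0,0,0,0,0,0]
  ]
}}

```text
time: 10.12
tool_pos: [0.5119, -0.2014, 0.1246]
ee_rot: [3.141, 0.002, -1.619]
wrist_force: [0.1, 5.0, 2.3]
width: 0.0196
```

```bash
python3 - <<'E'
from h import *
o=get_obs(); c=get_calibration("wrist"); im=snapshot("wrist"); np.savez("w7.npz",**c)
cv2.imwrite("pics/w7.png",im[:,:,::-1]); print(o["time"],o["tool_pos"],o["ee_rot"],o["wrist_force"],o["width"])
E
```

```text
10.125 [ 0.51190482 -0.20143074  0.12460788] [ 3.14089108e+00  1.56700009e-03 -1.61915010e+00] [0.14770092 4.980084   2.28611866] 0.019612563976852463
```

View pics/w7.png

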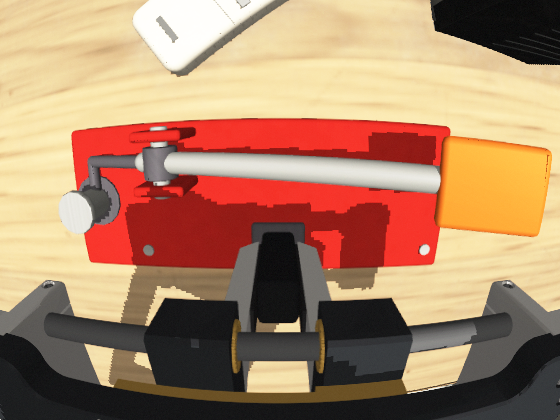

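{"fn": "jog_arm", "kwargs": {
  "moves": [
    [0,0,0,-0.5,8,0,0],
    [0,0,0,-0.5,16,0,0],
    [0,0,0,-1,20,0,0],
    [0,0,0,-1,24,0,0],
    [0,0,0,-1,24,0,0],
    [0,0,0,-1,20,0,0],
    [0,0,0,-0.5,16,0,0],
    [0,0,0,0,10,0,0],
    [0,0,0,0,0,0,0]
  ]
}}

```text
time: 11.3
tool_pos: [0.5063, -0.0627, 0.1246]
ee_rot: [3.141, 0.002, -1.618]
wrist_force: [-1.5, 4.1, 0.5]
width: 0.0201
```

```bash
python3 - <<'E'
from h import *
o=get_obs(); c=get_calibration("wrist"); im=snapshot("wrist"); np.savez("w8.npz",**c)
cv2.imwrite("pics/w8.png",im[:,:,::-1]); print(o["time"],o["tool_pos"],o["ee_rot"],o["wrist_force"],o["width"])
im=snapshot("scene")[190:310,180:340];cv2.imwrite("pics/scene8.png",cv2.resize(im[:,:,::-1],None,fx=5,fy=5,interpolation=cv2.INTER_CUBIC))
E
```

```text
11.3 [ 0.50634004 -0.06274769  0.1245795 ] [ 3.14079055e+00  2.13718265e-03 -1.61827315e+00] [-1.50376988  4.11717021  0.5010281 ] 0.02009084347813664
```

View pics/w8.png

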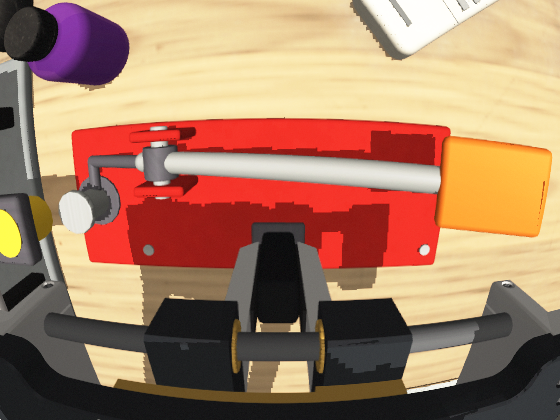

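View pics/scene8.png

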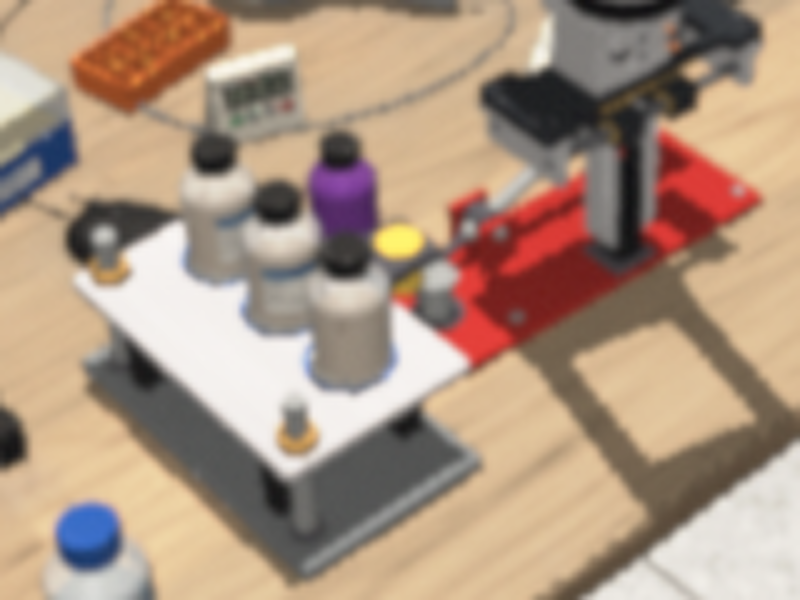

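```bash
python3 - <<'E'
from h import *
c=dict(np.load("w8.npz"))
s=lambda u:np.array([180+u[0]/5,190+u[1]/5])-.4
print("scene",back("scene",s((437,277)),.042),back("scene",s((400,242)),.081))
print("wrist",back("wrist",np.array([77,212.]),.042,c),back("wrist",np.array([7,232.]),.081,c))
for z in (.076,.086): print(back("scene",s((400,242)),z))
E
```

```text
scene [0.54054813 0.06330186 0.042     ] [0.54537741 0.08681773 0.081     ]
wrist [0.54425103 0.05830116 0.042     ] [0.54573182 0.08474594 0.081     ]
[0.55004206 0.08319617 0.076     ]
[0.54071276 0.0904393  0.086     ]
```

{"fn": "jog_arm", "kwargs": {
  "moves": [
    [0,0,0,0.5,10,0,0],
    [0,0,0,0.5,10,0,0],
    [0,0,0,0,5,0,0],
    [0,0,0,0,0,0,0],
    [0,0,0,0,0,0,0]
  ]
}}

```text
time: 12.02
tool_pos: [0.5076, -0.0388, 0.1246]
ee_rot: [-3.142, 0.001, -1.62]
wrist_force: [0.6, 1.1, -2.1]
width: 0.0198
```

```bash
python3 - <<'E'
from h import *
o=get_obs(); c=get_calibration("wrist"); im=snapshot("wrist"); np.savez("w9.npz",**c)
cv2.imwrite("pics/w9.png",im[:,:,::-1]); print(o["time"],o["tool_pos"],o["ee_rot"],o["wrist_force"],o["width"])
im=snapshot("scene")[210:270,230:310];cv2.imwrite("pics/scene9.png",cv2.resize(im[:,:,::-1],None,fx=8,fy=8,interpolation=cv2.INTER_CUBIC))
im=snapshot("side");cv2.imwrite("pics/side9.png",im[:,:,::-1]);
E
```

```text
12.025 [ 0.50758478 -0.0388326   0.12458036] [-3.14152120e+00  9.63597449e-04 -1.61959112e+00] [ 0.61284162  1.12993461 -2.12625337] 0.019778516967082733
```

View pics/w9.png

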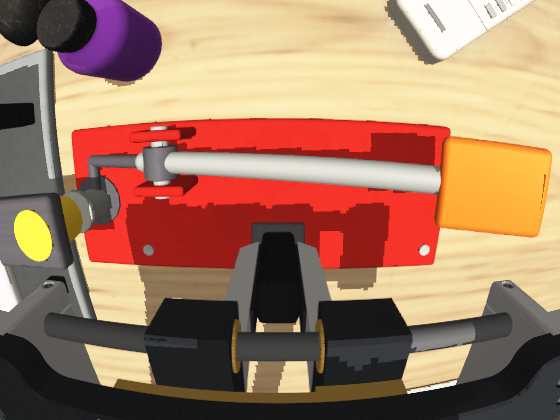

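View pics/scene9.png

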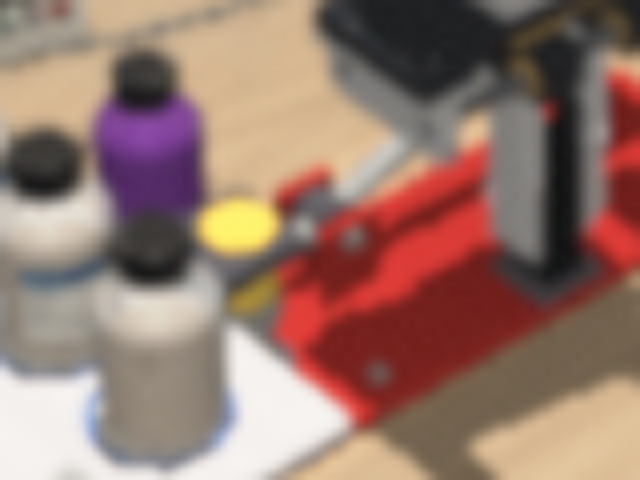

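View pics/side9.png

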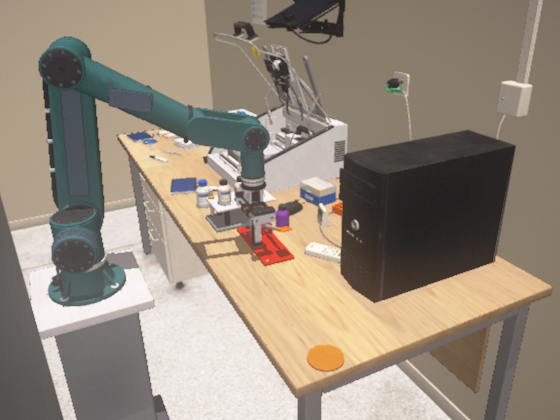

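```bash
python3 - <<'E'
from h import *
c=dict(np.load("w9.npz"))
a=cv2.imread("pics/w9.png")[150:280,0:150]
t=np.linspace(0,2*np.pi,60)
k=5; b=cv2.resize(a,None,fx=k,fy=k,interpolation=cv2.INTER_CUBIC)
def circ(x,y,z,r,col):
    q=(proj("wrist",np.c_[x+r*np.cos(t),y+r*np.sin(t),0*t+z],c)-[0,150]+.5)*k-.5
    cv2.polylines(b,[q.round().astype(np.int32)],True,col,1)
circ(.5448,.0862,.05,.014,(255,0,0));circ(.5448,.0862,.081,.014,(0,0,0))
circ(.5456,.0845,.042,.014,(0,200,0))
cv2.imwrite("pics/w9c.png",b)
E
```

```text
(no output)
```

View pics/w9c.png

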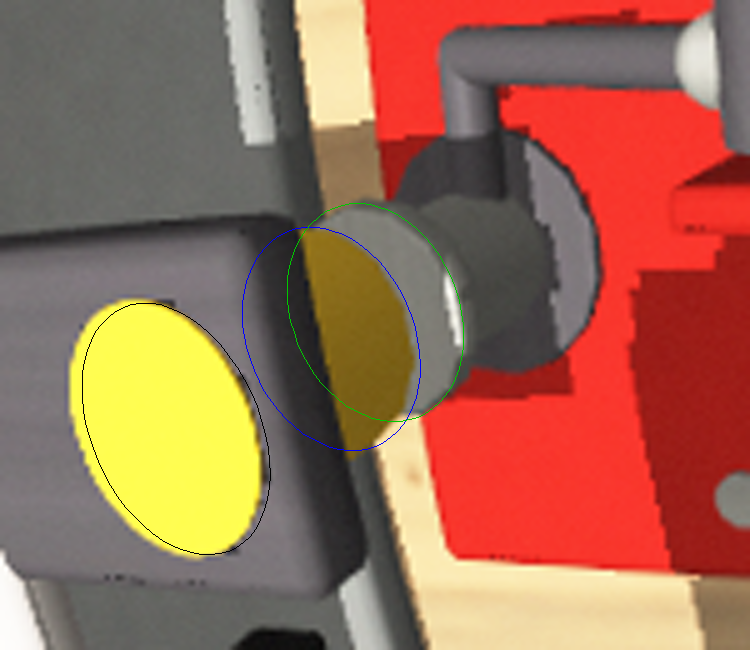

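{"fn": "jog_arm", "kwargs": {
  "moves": [
    [0,0,0,-0.5,1.5,0,0],
    [0,0,0,0,0,0,0],
    [0,0,0,0,0,0,30],
    [0,0,0,0,0,0,44],
    [0,0,0,0,0,0,44],
    [0,0,0,0,0,0,44]
  ]
}}

```text
time: 12.92
tool_pos: [0.507, -0.0378, 0.1248]
ee_rot: [-3.141, 0.0, -1.62]
wrist_force: [0.5, 0.0, 0.6]
width: 0.0443
```

```bash
python3 - <<'E'
from h import *
o=get_obs(); c=get_calibration("wrist"); im=snapshot("wrist"); np.savez("w10.npz",**c)
print(o["time"],o["tool_pos"],o["ee_rot"],o["wrist_force"],o["width"])
cv2.imwrite("pics/w10.png",im[:,:,::-1])
E
```

```text
12.925 [ 0.50704252 -0.03778051  0.12484104] [-3.14146982e+00  4.15121882e-05 -1.61973720e+00] [0.47918022 0.02913969 0.62393943] 0.044300647831599926
```

View pics/w10.png

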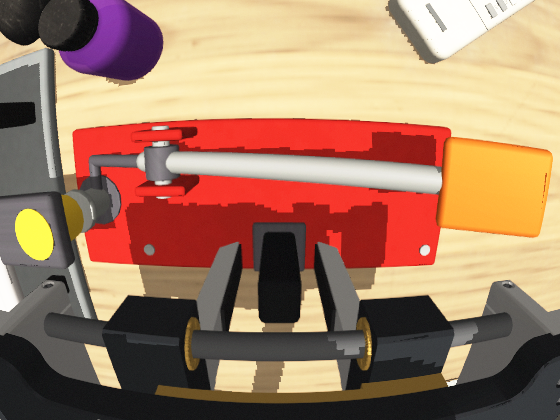

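{"fn": "jog_arm", "kwargs": {
  "moves": [
    [0,0,0,0,0,40,44],
    [0,0,0,0,0,45,44],
    [0,0,0,0,0,30,44],
    [0,0,0,20,-30,0,0],
    [0,0,0,20,-30,0,0],
    [0,0,0,16,-30,0,0],
    [0,0,0,0,0,0,0],
    [0,0,0,0,0,0,0]
  ]
}}

```text
time: 13.98
tool_pos: [0.5627, -0.1274, 0.2394]
ee_rot: [3.141, 0.001, -1.62]
wrist_force: [0.1, 0.1, 0.3]
width: 0.0002
```

```bash
python3 - <<'E'
from h import *
o=get_obs(); c=get_calibration("wrist"); im=snapshot("wrist"); np.savez("w11.npz",**c)
print(o["time"],o["tool_pos"],o["ee_rot"],o["wrist_force"],o["width"])
cv2.imwrite("pics/w11.png",im[:,:,::-1])
im=snapshot("scene")[170:290,200:360];cv2.imwrite("pics/scene11.png",cv2.resize(im[:,:,::-1],None,fx=5,fy=5,interpolation=cv2.INTER_CUBIC))
E
```

```text
13.975 [ 0.56268018 -0.12735207  0.23943239] [ 3.14065773e+00  7.78927548e-04 -1.61993102e+00] [0.05174032 0.10630911 0.26240739] 0.000191067670345025
```

View pics/w11.png

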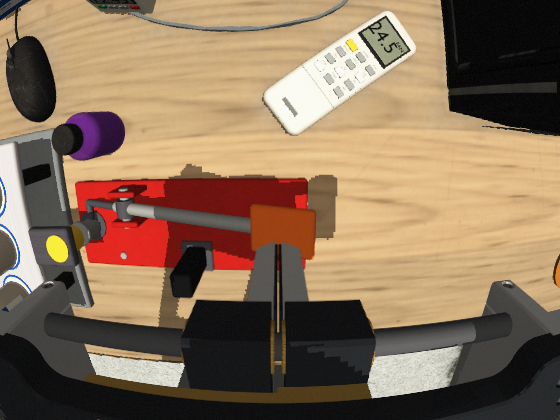

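View pics/scene11.png

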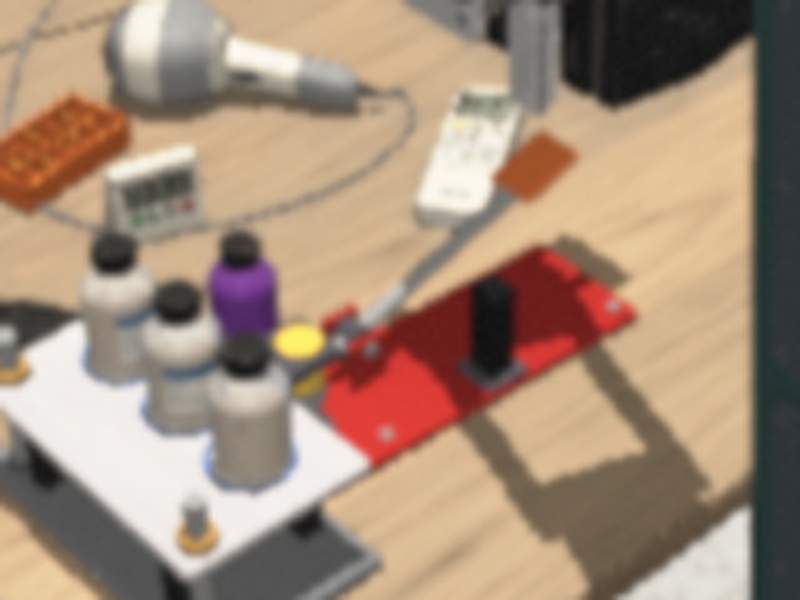

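```bash
python3 - <<'E'
from h import *
c=dict(np.load("w11.npz"))
print([back("wrist",np.array(u,float),.1,c) for u in [(283.5,231),(251,206),(315,210),(316,256),(250,250)]], proj("wrist",[[.5627,-.1274,.1425]],c))
p=(.54,-.0225,1.5225); print(T(p,[[-.102,-.028,.1],[.11,0,0]]))
E
```

```text
[array([ 0.56305291, -0.13174367,  0.1       ]), array([ 0.58308282, -0.10946333,  0.1       ]), array([ 0.57790439, -0.15496564,  0.1       ]), array([ 0.54166689, -0.15535788,  0.1       ]), array([ 0.54908148, -0.10616262,  0.1       ])] [[277.52993973 256.2780337 ]]
[[ 0.56304304 -0.12573284  0.1       ]
 [ 0.54531053  0.08737174  0.        ]]
```

{"fn": "jog_arm", "kwargs": {
  "moves": [
    [0,0,0,0,-1,-20,0],
    [0,0,0,0,-1,-15,0],
    [0,0,0,0,0,-5,0],
    [0,0,0,0,0,-3,0],
    [0,0,0,0,0,0,0]
  ]
}}

```text
time: 14.7
tool_pos: [0.5631, -0.1297, 0.1972]
ee_rot: [-3.141, 0.0, -1.62]
wrist_force: [-1.4, 0.5, 1.7]
width: 0.0005
```

{"fn": "jog_arm", "kwargs": {
  "moves": [
    [0,0,0,0,-2,-5,0],
    [0,0,0,0,-2,-5,0],
    [0,0,0,0,-2,-6,0],
    [0,0,0,0,-1.5,-6,0],
    [0,0,0,0,-1.5,-6,0],
    [0,0,0,0,0,0,0]
  ]
}}

```text
time: 15.45
tool_pos: [0.5632, -0.1388, 0.1689]
ee_rot: [-3.141, 0.001, -1.62]
wrist_force: [-0.6, 3.2, 5.1]
width: 0.0006
```

```bash
python3 - <<'E'
from h import *
o=get_obs(); c=get_calibration("wrist"); im=snapshot("wrist"); np.savez("w12.npz",**c)
print(o["time"],o["tool_pos"],o["ee_rot"],o["wrist_force"],o["width"])
cv2.imwrite("pics/w12.png",im[:,:,::-1])
im=snapshot("scene")[170:290,200:360];cv2.imwrite("pics/scene12.png",cv2.resize(im[:,:,::-1],None,fx=5,fy=5,interpolation=cv2.INTER_CUBIC))
E
```

```text
15.45 [ 0.56322717 -0.13878396  0.16890792] [-3.14101323e+00  5.65756935e-04 -1.62007962e+00] [-0.62579971  3.24311382  5.11041502] 0.0005787406313270748
```

View pics/w12.png

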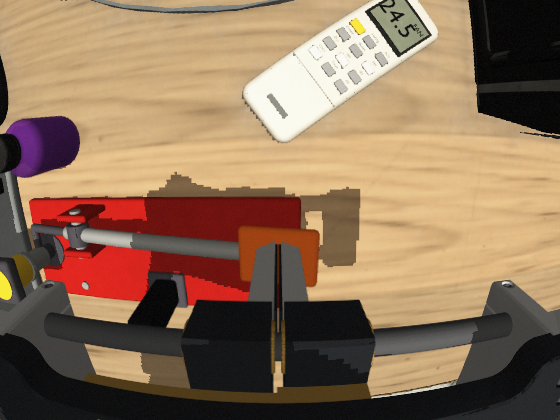

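View pics/scene12.png

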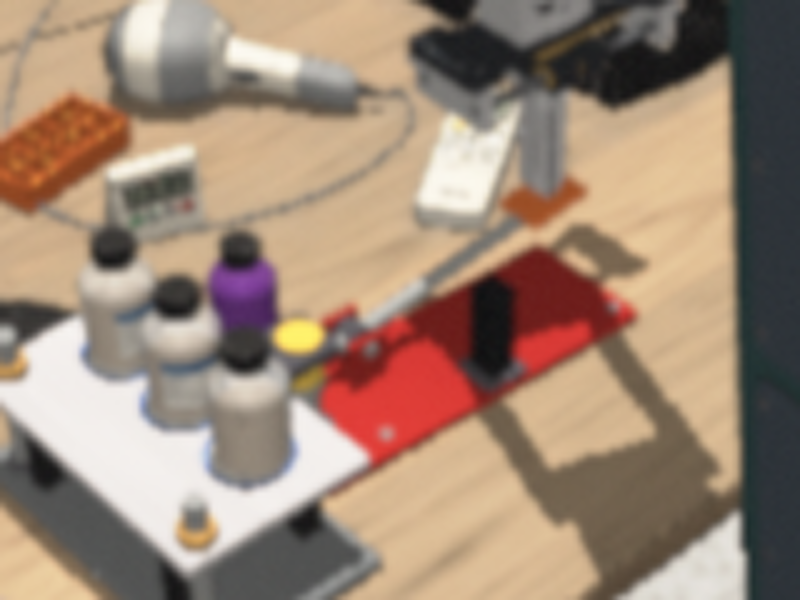

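{"fn": "jog_arm", "kwargs": {
  "moves": [
    [0,0,0,0,-0.5,-6,0],
    [0,0,0,0,-1,-6,0],
    [0,0,0,0,-1,-6,0],
    [0,0,0,0,-0.5,-6,0],
    [0,0,0,0,0,-5,0],
    [0,0,0,0,0,0,0]
  ]
}}

```text
time: 16.3
tool_pos: [0.5631, -0.1423, 0.1402]
ee_rot: [-3.141, -0.001, -1.62]
wrist_force: [-1.5, 0.5, 6.1]
width: 0.0003
```

Tip near 43 mm with 6 N; a few more millimetres to the stop.

{"fn": "jog_arm", "kwargs": {
  "moves": [
    [0,0,0,0,0,-3,0],
    [0,0,0,0,0,-3,0],
    [0,0,0,0,0,-2,0],
    [0,0,0,0,0,0,0]
  ]
}}

```text
time: 16.8
tool_pos: [0.5631, -0.1424, 0.1326]
ee_rot: [-3.141, -0.001, -1.62]
wrist_force: [-1.7, 1.1, 6.3]
width: 0.0006
```

{"fn": "jog_arm", "kwargs": {
  "moves": [
    [0,0,0,0,0,-2,0],
    [0,0,0,0,0,-2,0],
    [0,0,0,0,0,0,0]
  ]
}}

```text
time: 17.18
tool_pos: [0.5632, -0.1424, 0.1296]
ee_rot: [-3.141, -0.001, -1.62]
wrist_force: [-3.2, 2.5, 9.5]
width: 0.0006
```

```bash
python3 - <<'E'
from h import *
o=get_obs(); c=get_calibration("wrist"); im=snapshot("wrist"); np.savez("w13.npz",**c)
print(o["time"],o["tool_pos"],o["ee_rot"],o["wrist_force"],o["width"])
cv2.imwrite("pics/w13.png",im[:,:,::-1])
im=snapshot("scene")[170:290,200:360];cv2.imwrite("pics/scene13.png",cv2.resize(im[:,:,::-1],None,fx=5,fy=5,interpolation=cv2.INTER_CUBIC))
E
```

```text
17.175 [ 0.56318099 -0.14237156  0.1295652 ] [-3.14074171e+00 -1.23821291e-03 -1.62002899e+00] [-3.19859563  2.47348418  9.49489285] 0.0005733422972017952
```

View pics/w13.png

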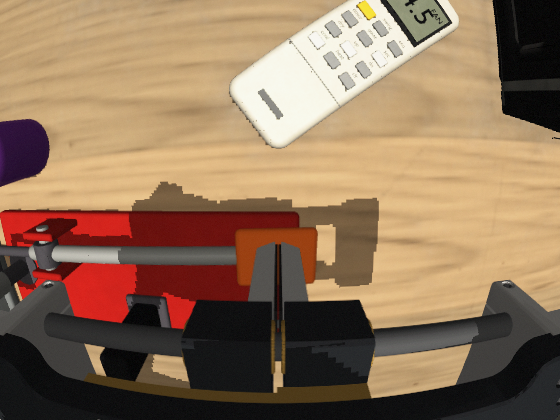

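View pics/scene13.png

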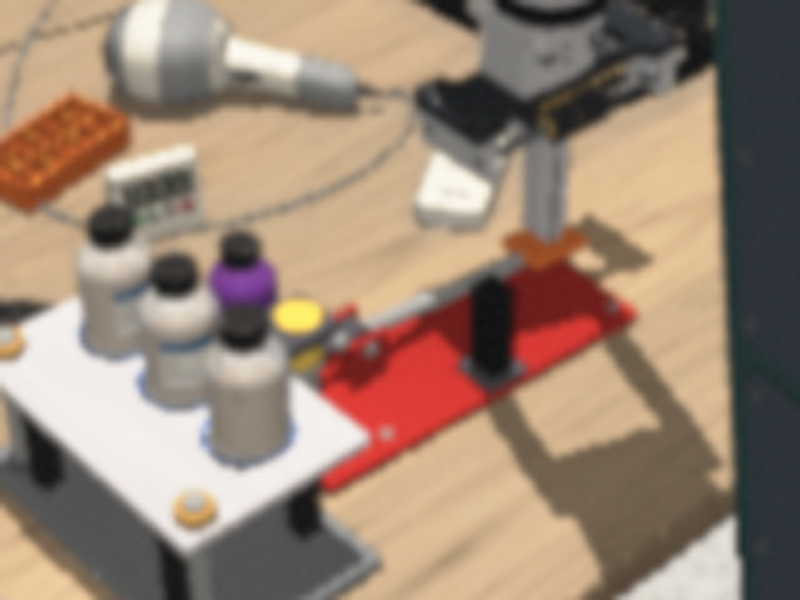

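{"fn": "jog_arm", "kwargs": {
  "moves": [
    [0,0,0,0,0,-2,0],
    [0,0,0,0,0,0,0],
    [0,0,0,0,0,0,0]
  ]
}}

```text
time: 17.65
tool_pos: [0.5632, -0.1424, 0.129]
ee_rot: [-3.14, -0.001, -1.62]
wrist_force: [-5.2, 2.5, 15.3]
width: 0.0007
```

```bash
python3 - <<'E'
from h import *
o=get_obs(); print(o["time"],o["tool_pos"],o["wrist_force"])
print(proj("scene",[[.545,.086,.081],[.545,.086,.101]]))
im=snapshot("scene")[170:290,200:360];cv2.imwrite("pics/scene14.png",cv2.resize(im[:,:,::-1],None,fx=5,fy=5,interpolation=cv2.INTER_CUBIC))
E
```

```text
17.65 [ 0.56322343 -0.14238451  0.12897713] [-5.16171618  2.52596213 15.25366338]
[[259.88848269 237.93864039]
 [259.59289982 232.81928633]]
```

View pics/scene14.png

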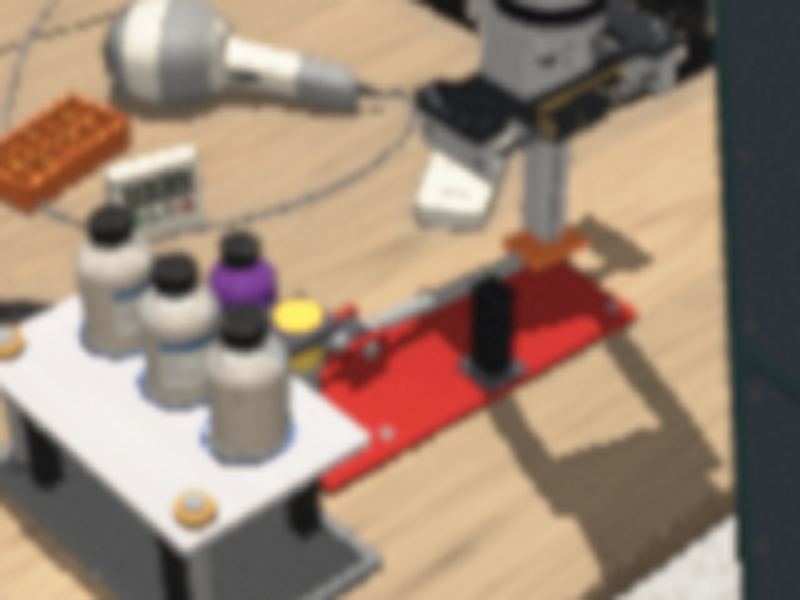

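```bash
python3 - <<'E'
from bench import *
print(close_job()); 
E
```

```text
the job is handed in; nothing more can be done
None
```

I stood the loose bottle in the empty place, slid the jack flat along the desk until its saddle was under the lift pad, and pressed the paddle down to its stop. I handed the job in at 17.65 s while holding the paddle there; no verdict was reported.

- **Deck and paddle:** the deck disc rose about 4.8 px in the scene view, roughly 19 mm. The paddle was at its stop: the last 2 mm commanded moved it only 0.6 mm, and the push rose from 9.5 to 15 N.
- **Jack:** the overlay drawn just before a last 1.5 mm nudge put the saddle about 2 mm from the pad centre. In later scene views the jack had not shifted and looked flat.
- **Bottles:** all three row bottles were upright in the last picture. The placed bottle is an estimated 4–5 mm off its ring centre toward the robot, within the 12 and 14 mm limits.
- **Bystanders:** I did not touch the purple look-alike, the blue-capped bottle or the timer.

The cameras differed by up to about 5 mm on the jack's position. I relied mainly on the wrist camera and confirmed the fit under the pad with that overlay.

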